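# Prop the compressor hood

## Task

The blue hood of the small compressor is up, but only its stiff hinge is holding it. Take the prop rod by its red sleeve, swing it up until its ball end is fully home in the yellow socket on the side of the hood, and let go; leave the hood standing as it is.

Things in the scene. Friction and masses are not known exactly. Their poses are not given: they have to be found in the camera images.
- air_unit: blue bench compressor, open cabinet 230 x 160 x 70 mm (x,y,z), fixed; origin: centre of its underside, x axis to its rear, y left, z up. Raised hood hinged at rear top edge (x 108, z 75 mm), nearly upright (12 deg short of it), top 295 mm up; 4 N at the socket moves it. Prop rod, right side: turns about the y direction through x -105, y -100, z 110 mm; free end to the rear, 0-26 deg raised at start
- rod_grip (a point): middle of the red grip sleeve (15 mm diameter, 44 long) on the steel prop rod (8 mm), 90 mm from its pivot, 40 mm or more above the cabinet's rim. x axis along the rod to its free end, y along the pivot. The pivot is stiff: 2 N at the sleeve turns the rod and it stays where it is left. Swinging up lifts the free end
- rod_tip (a point): centre of the 12 mm steel ball at the free end of the prop rod, 226 mm from the pivot; it rests over a thin bracket when stowed
- hood_socket (a point): where the ball's centre sits when home: a yellow pocket, 22 mm wide inside, on the right-hand side of the raised hood, open to the rising rod (down and to the rear), closed at front and top. The rod enters it at about 44 degrees above level and is halted by the front plate 1 mm past this point

How it is judged:
By the outcome, as a careful person would: the job done as asked, in the order asked, and still so for the second after the job is handed in, with the robot touching nothing.
It also fails if it takes over 32 s, if anything falls off the work surface, if the arm or the gripper's body presses on something with over 40 N, if the wrist force passes 120 N, or if a joint passes its speed limit or range.

## Robot

A 7-joint arm with a two-finger parallel gripper is mounted at the origin on a cart in front of the work surface, level with it; the furniture and walls round the work are solid. World frame = base frame: x ahead of the robot, y to its left, z up, the work surface at z = 0. Lengths are in m, angles in rad, forces in N, time in s.
With the tool pointing down it reaches from about 0.4 to 0.85 m from the base axis. Payload 4.4 kg.
Tool frame: the origin (TCP) lies between the finger pads; the fingertips stand 19 mm ahead of it and the grasp point (between the pads) is the TCP; x points along the fingers, y is the direction in which the jaws open and shut, and the axes are right-handed (so a half turn about x gives the same grasp; the last joint's range is limited). The gripper opens to 94 mm and grips with 3 to 60 N. Pads are 16 mm wide; open, the fingers measure 119 mm over their backs; the gripper's body (75 mm by 177 mm) begins 78 mm behind the grasp point.
Start: joints at [1.148, 0.628, 0.038, 1.517, -0.027, 0.996, -0.02], TCP at [0.227, -0.609, 0.224] pointing down, gripper open.
Joint ranges: [-3.06, 3.06], [-0.37, 2.12], [-1.25, 1.32], [0.18, 2.47], [-1.1, 4.24], [0.23, 1.98], [-2.94, 2.94]. Speed limits (rad/s): [2.57, 2.57, 3.14, 3.14, 3.14, 3.14, 3.14].

## Interface

Orientations are given as a unit quaternion [x, y, z, w].
In Python, from plant import ctrl gives the robot as it stands.
- The arm moves only by the tool carry_out, never from a script. Its argument "commands" is text: rows parted by semicolons, each of 5 numbers parted by spaces: the closure, from -1 (fully open) to 1 (shut), so that 0 is half open, then the shift along the tool's x, y, z in cm, then the turn about the tool's x in degrees. In form: hand dx dy dz twist; .... A call has 1 to 12 rows; each row is the pose to reach, as a shift and turn from the pose commanded when the call began, along the tool's axes at that moment; what a row does not reach only later rows make up. A row lasts 1/10 s, in which the tool goes at most 50 mm and 8.59 degrees, less where a joint would pass 70% of its speed; a pose out of reach is approached as far as the arm can. A call with a gripper value outside its range is refused whole. The fingers move at their own pace and stop on an object; "squeeze" is the grip in N (left out, the last holds). Time passes only in rows, so rows that repeat a pose let the fingers close. It gives the time, the measured TCP pose, the force and the opening at its end, in the units of the state.
- ctrl.sense(): the state, without advancing time (a new reading comes with each control period).
- ctrl.capture(name): name is "side" or "top"; returns a dict with "frame" (480x640x3 uint8, blue, green, red), "K" (3x3 intrinsics, pixels), "camera_from_world" (4x4, takes a point from world to camera coordinates). Camera axes: x right, y down, z forward; pixel columns grow to the right and rows downward; lengths in m; the calibration is good to about 2 mm. A picture is of the moment at which its call begins. There is no depth.
- ctrl.hand_in(): hands the job in, once; it reports no verdict.
The state is a dict: "time": time; "q": joint angles; "dq": joint speeds; "tau": joint torques, N m; "ee_pos": TCP position; "eef_rot": TCP orientation; "contact_force": force on the tool from outside, world axes, zero at the start; "torque": the same for the moment, N m; "gripper_width": opening from 0.0 (shut) to 1.0 (fully open).
Only numpy, scipy, OpenCV 4.12 (cv2) and the standard library are available. Lean on these libraries where they do the work, as an engineer would, in place of code of your own. Each camera call takes 0.05 s, during which the arm holds its last target. There are 200 camera calls.

## Working session

There is one attempt and no reset: what is moved stays moved. The work goes in short steps, Python scripts to look and compute and a tool call to move; the robot and the scene stay as the last step left them, time stands still between calls to the robot, and variables do not carry over. Pictures are saved under pics/ and viewed, about 8 in all and at most 12, crops included, and the job is handed in when it is done.

Besides the shell and the picture viewer there is one more tool, called after "Request:" as name(argument=value, ...) on one line, values as JSON. carry_out: Moves the arm, as the interface text tells. Its arguments: {"type":"object","properties":{"commands":{"type":"string"},"squeeze":{"type":"number"}},"required":["commands"]}

```bash
mkdir -p pics; ls; python3 - <<'E'
from plant import ctrl
import cv2,numpy as np,pickle
s=ctrl.sense();print({k:np.round(v,3).tolist() for k,v in s.items()})
d={}
for n in("side","top"):
    c=ctrl.capture(n);d[n]=c;cv2.imwrite(f"pics/{n}0.png",c["frame"]);print(n,c["K"].tolist(),np.round(c["camera_from_world"],4).tolist())
pickle.dump(d,open("c0.pkl","wb"))
E
```

```text
pics
{'time': 0.0, 'q': [1.148, 0.629, 0.038, 1.518, -0.027, 0.996, -0.02], 'dq': [-0.001, 0.0, 0.001, -0.001, 0.0, 0.002, -0.0], 'tau': [-0.0, -54.974, 1.144, -18.664, -0.052, 0.023, 0.0], 'ee_pos': [0.227, -0.608, 0.224], 'eef_rot': [-0.696, -0.126, 0.696, -0.125], 'contact_force': [-0.263, 0.252, 0.522], 'torque': [-0.014, -0.011, 0.034], 'gripper_width': 0.997}
side [[495.8942253568422, 0.0, 314.2178622428796], [0.0, 495.8942253568422, 246.0545632217627], [0.0, 0.0, 1.0]] [[0.8274, -0.5616, 0.0004, -0.3451], [-0.361, -0.5323, -0.7657, 0.4368], [0.4303, 0.6334, -0.6432, 0.4877], [0.0, 0.0, 0.0, 1.0]]
top [[490.39925811943954, 0.0, 322.2008759243561], [0.0, 490.39925811943954, 238.51793389559901], [0.0, 0.0, 1.0]] [[0.0096, -0.9997, -0.0217, 0.2464], [-0.9999, -0.0094, -0.0116, 0.5907], [0.0114, 0.0218, -0.9997, 0.9332], [0.0, 0.0, 0.0, 1.0]]
```

View pics/side0.png

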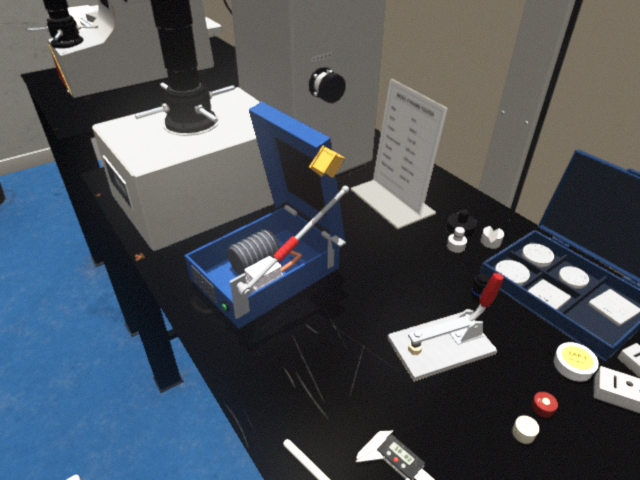

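View pics/top0.png

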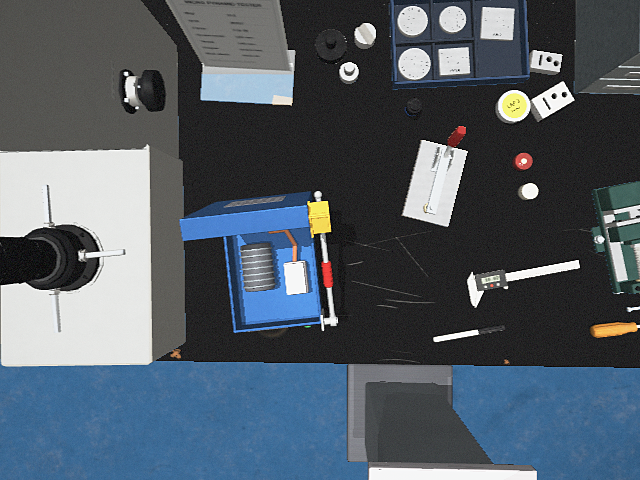

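Side view: red sleeve about (286,247), ball (346,189), yellow socket (326,162), pivot near (243,285). Top view: sleeve about (327,275), ball (318,194), socket (319,217), pivot (331,321). The rod lies along the unit's right side, with its ball end under and behind the socket.

```bash
cat > h.py <<'E'
import cv2,numpy as np
def tri(d,ps,pt):
    P=[d[n]["K"]@d[n]["camera_from_world"][:3] for n in("side","top")]
    X=cv2.triangulatePoints(P[0],P[1],np.float64(ps).reshape(2,1),np.float64(pt).reshape(2,1)).ravel();X=X[:3]/X[3]
    e=[(lambda p:p[:2]/p[2])(Pi@np.r_[X,1])-q for Pi,q in zip(P,(ps,pt))]
    return X,np.round(np.abs(np.r_[e[0],e[1]]).max(),1)
def red(f,roi):
    return blob(f,roi,[((0,150,90),(8,255,255)),((172,150,90),(180,255,255))])
def blob(f,roi,rs):
    x0,y0,x1,y1=roi;h=cv2.cvtColor(f[y0:y1,x0:x1],cv2.COLOR_BGR2HSV)
    m=sum(cv2.inRange(h,a,b) for a,b in rs)
    n,l,s,c=cv2.connectedComponentsWithStats(m);i=1+s[1:,4].argmax()
    pts=np.argwhere(l==i)[:,::-1]+[x0,y0]
    r=cv2.minAreaRect(pts.astype(np.float32));return np.array(r[0]),r,len(pts)
E
python3 - <<'E'
import pickle,cv2,numpy as np
from h import *
from scipy.spatial.transform import Rotation as R
d=pickle.load(open("c0.pkl","rb"))
a=red(d["side"]["frame"],(260,220,310,270));b=red(d["top"]["frame"],(310,250,345,300))
print("sleeve",a,b);print(tri(d,a[0],b[0]))
Y=[((20,120,100),(35,255,255))]
a=blob(d["side"]["frame"],(290,130,360,190),Y);b=blob(d["top"]["frame"],(300,190,340,245),Y)
print("yellow",a,b,tri(d,a[0],b[0]))
print("ball",tri(d,(346,189),(318,194)))
print("pivot",tri(d,(241,287),(331,321)))
print(R.from_quat([-0.696,-0.126,0.696,-0.125]).as_matrix().round(3))
s=d["side"]["frame"][130:310,180:380];t=d["top"]["frame"][180:340,220:360]
cv2.imwrite("pics/crops.png",np.hstack([cv2.resize(s,(444,400),interpolation=cv2.INTER_CUBIC),cv2.resize(t,(350,400),interpolation=cv2.INTER_CUBIC)]))
E
```

```text
sleeve (array([285.78753662, 248.31150818]), ((285.78753662109375, 248.31150817871094), (9.665491104125977, 27.752960205078125), 47.29060745239258), 251) (array([326.96411133, 273.44540405]), ((326.964111328125, 273.4454040527344), (25.880334854125977, 10.106767654418945), 83.2901611328125), 240)
(array([0.528952  , 0.24136004, 0.14868319]), np.float64(0.9))
yellow (array([325.28604126, 161.19801331]), ((325.2860412597656, 161.19801330566406), (22.705148696899414, 26.942602157592773), 34.69515609741211), 385) (array([319.14505005, 217.98295593]), ((319.1450500488281, 217.9829559326172), (36.33762741088867, 20.856163024902344), 83.2901611328125), 643) (array([0.61126949, 0.2522488 , 0.27144446]), np.float64(1.8))
ball (array([0.65272181, 0.25504624, 0.20538072]), np.float64(0.4))
pivot (array([0.44546719, 0.23490869, 0.11566591]), np.float64(1.9))
[[-0.     0.349 -0.937]
 [ 0.001 -0.937 -0.349]
 [-1.    -0.001 -0.   ]]
```

View pics/crops.png

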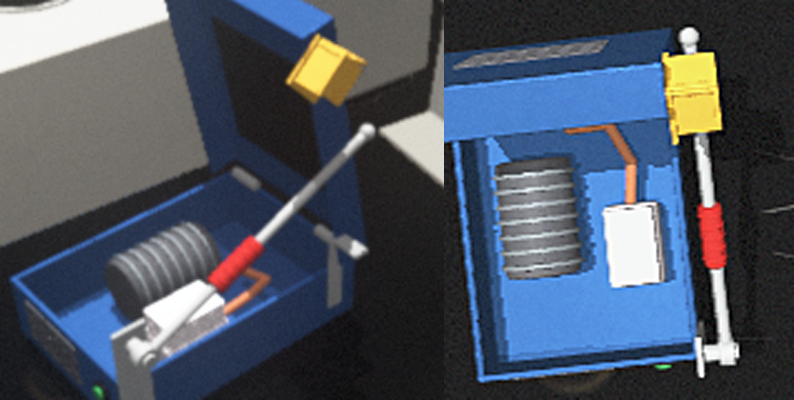

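The rod stands at about 24°, pivot near (0.447, 0.232, 0.111), sleeve (0.529, 0.241, 0.149), unit yaw about 6.5°. It needs roughly 20° more. I'll approach tool-down with the jaws along the pivot axis.

Request:
carry_out(commands="-1 -5 0 0 0; -1 -10.6 0 0 0; -1 -10.6 -3 -3.4 5; -1 -10.6 -6 -6.8 10; -1 -10.6 -9 -10.2 14; -1 -10.6 -12 -13.6 14; -1 -10.6 -15 -17 14; -1 -10.6 -18 -20.5 14; -1 -10.6 -21 -24 14; -1 -10.6 -24 -27.4 14; -1 -10.6 -26.8 -30.6 14; -1 -10.6 -26.8 -30.6 14")

```text
time: 1.3
ee_pos: [0.4232, -0.2447, 0.3303]
eef_rot: [0.706, 0.045, -0.705, 0.042]
contact_force: [-0.1, -1.0, -0.8]
gripper_width: 0.997
```

Request:
carry_out(commands="-1 0 -4.5 -1.5 0; -1 0 -9 -3 0; -1 0 -13.5 -4.5 0; -1 0 -18 -6 0; -1 0 -22.5 -7.5 0; -1 0 -27 -9 0; -1 0 -31.5 -10.5 0; -1 0 -36 -12.1 0; -1 0 -40.5 -13.6 0; -1 0 -45 -15.1 0; -1 2 -47.1 -15.8 0; -1 5 -47.1 -15.8 0")

```text
time: 2.5
ee_pos: [0.5253, 0.2395, 0.2807]
eef_rot: [0.707, 0.043, -0.705, 0.04]
contact_force: [-0.4, -0.3, -0.0]
gripper_width: 1.002
```

```bash
python3 - <<'E'
from plant import ctrl
import cv2,numpy as np,pickle
from scipy.spatial.transform import Rotation as R
d={n:ctrl.capture(n) for n in("side","top")};pickle.dump(d,open("c1.pkl","wb"))
s=ctrl.sense();print(s["ee_pos"],R.from_quat(s["eef_rot"]).as_matrix().round(3),s["contact_force"],s["time"])
cv2.imwrite("pics/c1.png",np.hstack([cv2.resize(d["side"]["frame"][60:330,160:400],(400,450)),cv2.resize(d["top"]["frame"][120:390,200:440],(400,450))]))
E
```

```text
[0.52202523 0.2333816  0.2764988 ] [[-0.008  0.113 -0.994]
 [-0.004 -0.994 -0.113]
 [-1.     0.003  0.008]] [-0.08701487 -0.87013443 -0.52886814] 2.6
```

View pics/c1.png

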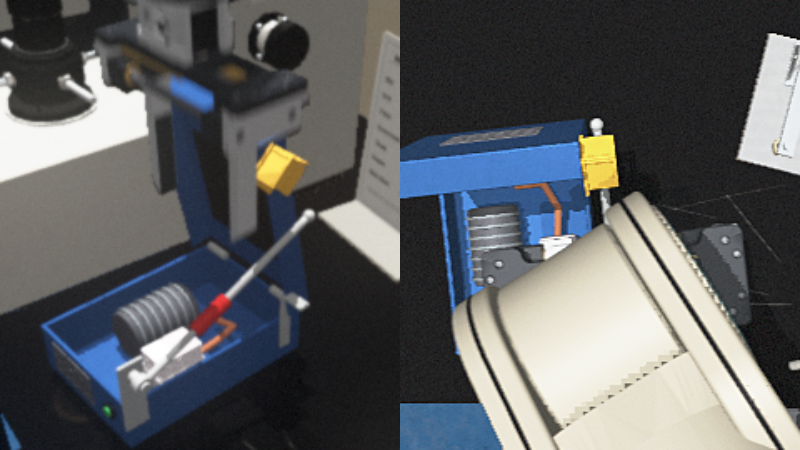

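Gripper is open over the sleeve, straddling it and clear of the yellow socket; the rod hasn't moved. Descending in two parts.

Request:
carry_out(commands="-1 2.5 0 0 0; -1 5 0 0 0; -1 7 0 0 0; -1 8 0 0 0; -1 8 0 0 0; -1 8 0 0 0")

```text
time: 3.2
ee_pos: [0.5252, 0.2345, 0.2016]
eef_rot: [0.707, 0.04, -0.705, 0.039]
contact_force: [-0.1, 0.3, 0.3]
gripper_width: 0.998
```

```bash
python3 - <<'E'
from plant import ctrl
import numpy as np
for i in range(3):
    s=ctrl.sense();print(s["time"],s["ee_pos"].round(4) if hasattr(s["ee_pos"],"round") else s["ee_pos"],s["contact_force"]); ctrl.capture("side")
E
```

```text
3.2 [0.5252 0.2345 0.2016] [-0.14586238  0.3276357   0.25698652]
3.25 [0.5253 0.2347 0.2018] [0.42743282 0.17917568 0.00409744]
3.3 [0.5253 0.2349 0.2019] [-0.48184734  0.3142364  -0.33697656]
```

Request:
carry_out(commands="-1 0 -0.6 -0.3 0; -1 2.5 -0.6 -0.3 0; -1 4.5 -0.6 -0.3 0; -1 5.3 -0.6 -0.3 0; -1 5.3 -0.6 -0.3 0")

```text
time: 3.85
ee_pos: [0.5262, 0.2411, 0.1468]
eef_rot: [-0.705, -0.04, 0.707, -0.04]
contact_force: [-0.4, -0.9, 0.7]
gripper_width: 1.001
```

```bash
python3 - <<'E'
from plant import ctrl
import cv2,numpy as np,pickle
d={n:ctrl.capture(n) for n in("side","top")}
s=ctrl.sense();print(s["ee_pos"],s["contact_force"],s["time"])
cv2.imwrite("pics/c2.png",np.hstack([cv2.resize(d["side"]["frame"][130:310,180:380],(500,450)),cv2.resize(d["top"]["frame"][180:340,240:340],(280,450))]))
c=d["side"];p=c["K"]@(c["camera_from_world"]@np.r_[s["ee_pos"],1])[:3];print(p[:2]/p[2])
E
```

```text
[0.52721929 0.24153393 0.14821093] [-0.51457834 -0.9377316   0.01755101] 3.95
[285.6533906  248.90916375]
```

View pics/c2.png

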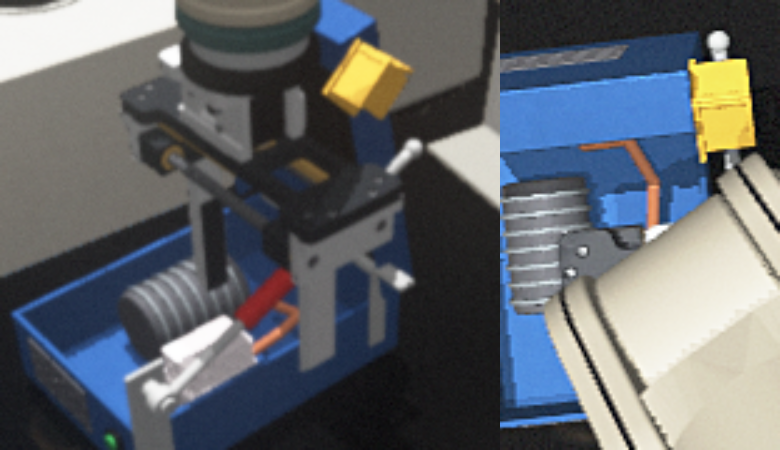

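Sleeve lies between the open fingers and the TCP projects onto its middle (286,249), with no contact. Closing.

Request:
carry_out(commands="0.3 0 0 0 0; 0.6 0 0 0 0; 0.8 0 0 0 0; 1 0 0 0 0; 1 0 0 0 0; 1 0 0 0 0; 1 0 0 0 0; 1 0 0 0 0", squeeze=15)

```text
time: 4.75
ee_pos: [0.5266, 0.241, 0.1474]
eef_rot: [-0.706, -0.04, 0.706, -0.04]
contact_force: [0.0, 0.0, 0.7]
gripper_width: 0.355
```

```bash
python3 - <<'E'
from plant import ctrl
import pickle,numpy as np
d={n:ctrl.capture(n) for n in("side","top")};pickle.dump(d,open("c3.pkl","wb"))
s=ctrl.sense();print(s["ee_pos"],s["contact_force"],s["torque"],s["gripper_width"]*94,s["time"])
# predicted arc (unit yaw 6.5), pivot est
p=np.array([.4475,.232,.1115])
y=np.radians(6.5);g=s["ee_pos"]-p;h=g[0]*np.cos(y)+g[1]*np.sin(y);r=np.hypot(h,g[2]);t=np.arctan2(g[2],h)
print("r,th",r,np.degrees(t))
for a in range(0,24,2):
    b=t+np.radians(a);print(a,"dx(cm) %.2f dz %.2f"%(-(r*np.sin(b)-g[2])*100,-(r*np.cos(b)-h)*100))
E
```

```text
[0.52667293 0.24095599 0.14745616] [-0.19961334 -0.37665716  0.57432995] [ 0.04727372 -0.03292668 -0.01705987] 25.35895399041333 4.85
r,th 0.08741512442456603 24.28819461181638
0 dx(cm) -0.00 dz -0.00
2 dx(cm) -0.28 dz 0.13
4 dx(cm) -0.55 dz 0.27
6 dx(cm) -0.81 dz 0.42
8 dx(cm) -1.07 dz 0.58
10 dx(cm) -1.33 dz 0.75
12 dx(cm) -1.58 dz 0.92
14 dx(cm) -1.82 dz 1.11
16 dx(cm) -2.06 dz 1.30
18 dx(cm) -2.29 dz 1.50
20 dx(cm) -2.51 dz 1.71
22 dx(cm) -2.72 dz 1.93
```

Request:
carry_out(commands="1 0 0 0 0; 1 0 0 0 0; 1 0 0 0 0; 1 0 0 0 0", squeeze=15)

```text
time: 5.25
ee_pos: [0.5267, 0.2409, 0.1475]
eef_rot: [-0.706, -0.04, 0.706, -0.04]
contact_force: [0.3, -0.4, -0.7]
gripper_width: 0.156
```

Gripped (14.7 mm, the sleeve's diameter). Swinging the first 12°.

Request:
carry_out(commands="1 -0.28 0 0.13 0; 1 -0.55 0 0.27 0; 1 -0.81 0 0.42 0; 1 -1.07 0 0.58 0; 1 -1.33 0 0.75 0; 1 -1.58 0 0.92 0; 1 -1.58 0 0.92 0; 1 -1.58 0 0.92 0")

```text
time: 6.05
ee_pos: [0.517, 0.2397, 0.1636]
eef_rot: [-0.706, -0.04, 0.706, -0.04]
contact_force: [-1.8, -1.9, -1.0]
gripper_width: 0.155
```

```bash
cat > look.py <<'E'
from plant import ctrl
import sys,cv2,numpy as np,pickle
from h import *
n0=sys.argv[1]
d={n:ctrl.capture(n) for n in("side","top")};pickle.dump(d,open(n0+".pkl","wb"))
s=ctrl.sense();print(s["ee_pos"].round(4),s["contact_force"].round(1),s["torque"].round(2),round(s["gripper_width"]*94,1),s["time"])
Y=[((20,120,100),(35,255,255))]
for n,r in(("side",(290,130,360,190)),("top",(300,190,340,245))):print(n,"yellow",blob(d[n]["frame"],r,Y)[1:])
p=np.array([.4475,.232,.1115]);y=np.radians(6.5);g=s["ee_pos"]-p;h=g[0]*np.cos(y)+g[1]*np.sin(y)
print("r,th",np.hypot(h,g[2]).round(4),np.degrees(np.arctan2(g[2],h)).round(2))
cv2.imwrite(f"pics/{n0}.png",np.hstack([cv2.resize(d["side"]["frame"][130:230,290:380],(450,500),interpolation=cv2.INTER_CUBIC),cv2.resize(d["top"]["frame"][180:250,290:340],(350,490),interpolation=cv2.INTER_CUBIC)[:500] if 0 else cv2.resize(d["top"]["frame"][180:250,290:340],(350,500),interpolation=cv2.INTER_CUBIC)]))
E
python3 look.py c4
```

```text
[0.5171 0.2397 0.1634] [-1.8 -1.9 -1.4] [-0.37  0.26  0.02] 14.4 6.15
side yellow (((325.3580627441406, 161.09400939941406), (22.705148696899414, 27.19558334350586), 34.69515609741211), 397)
top yellow (((319.11541748046875, 217.923095703125), (36.34217834472656, 20.589765548706055), 82.87498474121094), 640)
r,th 0.0871 36.57
```

View pics/c4.png

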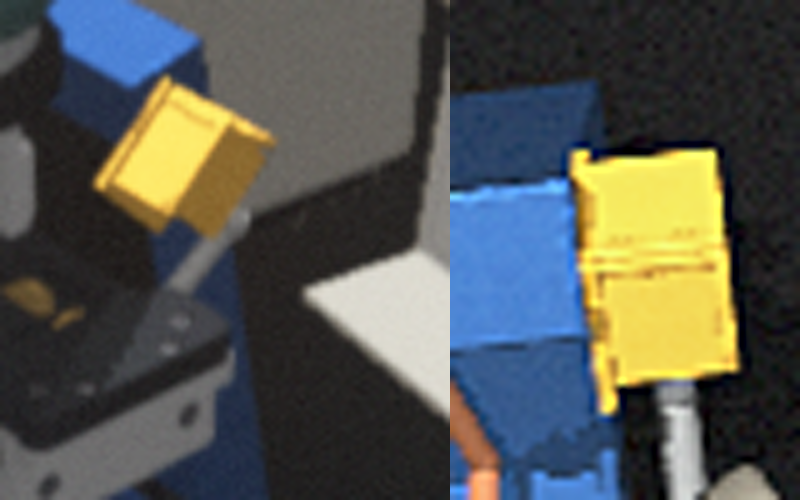

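Rod is at about 36.5° with the ball just reaching the mouth of the pocket, laterally inside it; the socket (hood) hasn't moved. Going on, slower.

Request:
carry_out(commands="1 -0.12 0 0.1 0; 1 -0.24 0 0.19 0; 1 -0.36 0 0.29 0; 1 -0.48 0 0.38 0; 1 -0.6 0 0.48 0; 1 -0.6 0 0.48 0")

```text
time: 6.75
ee_pos: [0.5125, 0.2392, 0.1694]
eef_rot: [-0.706, -0.04, 0.706, -0.04]
contact_force: [-0.9, -2.3, -4.8]
gripper_width: 0.156
```

```bash
python3 look.py c5
```

```text
[0.5125 0.2392 0.1694] [-1.4 -2.7 -4.1] [-0.47  0.05  0.  ] 14.6 6.85
side yellow (((325.1240539550781, 161.43202209472656), (22.705148696899414, 27.511812210083008), 34.69515609741211), 392)
top yellow (((319.0290222167969, 217.99659729003906), (36.33762741088867, 20.622478485107422), 83.2901611328125), 637)
r,th 0.0874 41.5
```

Request:
carry_out(commands="1 -0.06 0 0.05 0; 1 -0.11 0 0.1 0; 1 -0.11 0 0.1 0; 1 -0.11 0 0.1 0")

```text
time: 7.25
ee_pos: [0.5117, 0.2391, 0.1704]
eef_rot: [-0.706, -0.04, 0.706, -0.04]
contact_force: [1.1, -2.9, -5.1]
gripper_width: 0.153
```

```bash
python3 look.py c6
```

```text
[0.5117 0.2391 0.1703] [ 0.3 -3.2 -4.5] [-0.5  -0.17  0.03] 14.6 7.35
side yellow (((325.69232177734375, 161.46156311035156), (23.852108001708984, 26.6256103515625), 33.690067291259766), 398)
top yellow (((319.2773132324219, 217.8297119140625), (36.34502029418945, 20.683618545532227), 82.40535736083984), 644)
r,th 0.0874 42.32
```

View pics/c6.png

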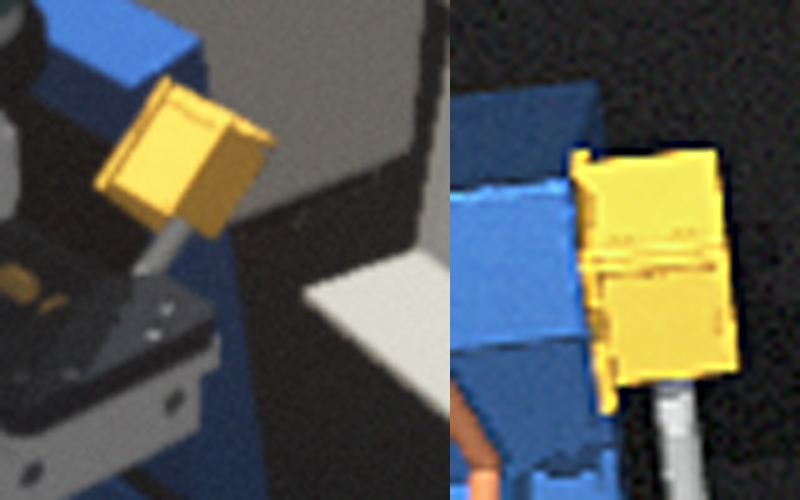

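Ball is now inside the pocket; hood still in place. Continuing in ~0.5° steps, watching the force.

Request:
carry_out(commands="1 -0.03 0 0.025 0; 1 -0.06 0 0.05 0; 1 -0.06 0 0.05 0; 1 -0.06 0 0.05 0")

```text
time: 7.75
ee_pos: [0.5112, 0.239, 0.171]
eef_rot: [-0.706, -0.04, 0.706, -0.04]
contact_force: [0.1, -2.2, -5.8]
gripper_width: 0.152
```

```bash
python3 look.py c7
```

```text
[0.5112 0.2391 0.171 ] [ 0.5 -2.8 -6.2] [-0.66 -0.2   0.08] 14.5 7.85
side yellow (((325.3400573730469, 161.12001037597656), (22.705148696899414, 27.13233757019043), 34.69515609741211), 394)
top yellow (((319.0580139160156, 217.99319458007812), (36.33762741088867, 20.68090057373047), 83.2901611328125), 644)
r,th 0.0875 42.84
```

Request:
carry_out(commands="1 -0.02 0.03 0.04 0; 1 -0.036 0.05 0.074 0; 1 -0.036 0.05 0.074 0; 1 -0.036 0.05 0.074 0")

```text
time: 8.25
ee_pos: [0.5107, 0.239, 0.1715]
eef_rot: [0.706, 0.04, -0.706, 0.04]
contact_force: [0.6, -2.4, -4.6]
gripper_width: 0.154
```

```bash
python3 look.py c8
```

```text
[0.5108 0.239  0.1715] [ 0.3 -1.3 -5.7] [-0.37 -0.27  0.02] 14.7 8.35
side yellow (((325.3400573730469, 161.12001037597656), (22.705148696899414, 27.13233757019043), 34.69515609741211), 387)
top yellow (((319.1160583496094, 217.98635864257812), (36.33762741088867, 20.79774284362793), 83.2901611328125), 646)
r,th 0.0875 43.32
```

Request:
carry_out(commands="1 -0.03 0 0.03 0; 1 -0.055 0 0.055 0; 1 -0.055 0 0.055 0; 1 -0.055 0 0.055 0")

```text
time: 8.75
ee_pos: [0.5102, 0.2389, 0.1721]
eef_rot: [0.706, 0.04, -0.706, 0.04]
contact_force: [1.7, -1.0, -5.4]
gripper_width: 0.154
```

```bash
python3 look.py c9
```

```text
[0.5102 0.2389 0.1721] [ 1.5 -1.2 -2.6] [-0.24 -0.42  0.  ] 14.5 8.85
side yellow (((325.71405029296875, 161.302001953125), (23.527341842651367, 27.25882911682129), 34.69515609741211), 394)
top yellow (((319.17694091796875, 217.9154052734375), (36.34217834472656, 20.71380043029785), 82.87498474121094), 638)
r,th 0.0874 43.83
```

Request:
carry_out(commands="1 -0.03 0 0.03 0; 1 -0.05 0 0.055 0; 1 -0.05 0 0.055 0; 1 -0.05 0 0.055 0")

```text
time: 9.25
ee_pos: [0.5097, 0.2388, 0.1725]
eef_rot: [0.706, 0.04, -0.706, 0.04]
contact_force: [1.5, 0.0, -4.2]
gripper_width: 0.153
```

```bash
python3 look.py c10
```

```text
[0.5097 0.2388 0.1726] [ 2.5 -0.7 -3.2] [-0.04 -0.6   0.06] 14.9 9.35
side yellow (((325.6780700683594, 161.35400390625), (23.527341842651367, 27.13233757019043), 34.69515609741211), 392)
top yellow (((319.2117919921875, 217.83843994140625), (36.34502029418945, 20.551454544067383), 82.40535736083984), 641)
r,th 0.0875 44.29
```

View pics/c10.png

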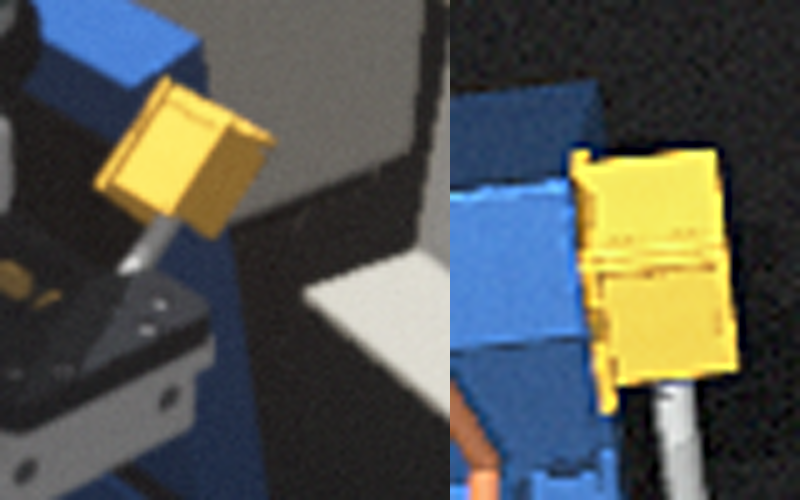

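Rod is now further toward the pocket's front plate, with no contact rise (drag steady at about 4 N) and the hood unmoved. Continuing until contact.

Request:
carry_out(commands="1 -0.03 0 0.03 0; 1 -0.05 0 0.055 0; 1 -0.05 0 0.055 0; 1 -0.05 0 0.055 0")

```text
time: 9.75
ee_pos: [0.5092, 0.2387, 0.1731]
eef_rot: [0.706, 0.04, -0.706, 0.04]
contact_force: [2.9, 1.0, -3.5]
gripper_width: 0.158
```

```bash
python3 look.py c11
```

```text
[0.5092 0.2387 0.1731] [ 2.3  2.  -3.1] [ 0.13 -0.78  0.01] 14.6 9.85
side yellow (((325.6780700683594, 161.35400390625), (23.527341842651367, 27.13233757019043), 34.69515609741211), 395)
top yellow (((319.1450500488281, 217.9829559326172), (36.33762741088867, 20.856163024902344), 83.2901611328125), 640)
r,th 0.0874 44.79
```

Request:
carry_out(commands="1 -0.03 0 0.03 0; 1 -0.05 0.02 0.055 0; 1 -0.05 0.02 0.055 0; 1 -0.05 0.02 0.055 0")

```text
time: 10.25
ee_pos: [0.5086, 0.2386, 0.1736]
eef_rot: [0.706, 0.04, -0.706, 0.04]
contact_force: [2.7, 1.1, -2.4]
gripper_width: 0.155
```

```bash
python3 look.py c12
```

```text
[0.5086 0.2386 0.1736] [ 2.6  2.5 -2.6] [ 0.36 -0.86  0.09] 14.8 10.35
side yellow (((325.75006103515625, 161.75001525878906), (24.0965518951416, 27.70154571533203), 34.69515609741211), 397)
top yellow (((319.11541748046875, 217.923095703125), (36.34217834472656, 20.589765548706055), 82.87498474121094), 638)
r,th 0.0874 45.29
```

Request:
carry_out(commands="1 -0.03 -0.02 0.03 0; 1 -0.05 -0.05 0.055 0; 1 -0.05 -0.05 0.055 0; 1 -0.05 -0.05 0.055 0")

```text
time: 10.75
ee_pos: [0.5081, 0.2386, 0.174]
eef_rot: [0.706, 0.04, -0.706, 0.04]
contact_force: [3.9, -0.1, -2.3]
gripper_width: 0.151
```

```bash
python3 look.py c13
```

```text
[0.5081 0.2386 0.1741] [ 3.   0.2 -2.3] [ 0.25 -1.08  0.02] 14.3 10.85
side yellow (((325.6780700683594, 161.35400390625), (23.527341842651367, 27.13233757019043), 34.69515609741211), 389)
top yellow (((319.11541748046875, 217.923095703125), (36.34217834472656, 20.589765548706055), 82.87498474121094), 641)
r,th 0.0873 45.74
```

Request:
carry_out(commands="1 -0.03 0 0.03 0; 1 -0.055 0 0.055 0; 1 -0.055 0 0.055 0; 1 -0.055 0 0.055 0")

```text
time: 11.25
ee_pos: [0.5075, 0.2385, 0.1746]
eef_rot: [0.706, 0.04, -0.706, 0.04]
contact_force: [4.2, 0.7, -2.5]
gripper_width: 0.152
```

```bash
python3 look.py c14
```

```text
[0.5075 0.2385 0.1746] [ 4.   1.3 -2.5] [ 0.11 -1.18  0.05] 14.4 11.35
side yellow (((325.37603759765625, 161.06800842285156), (22.705148696899414, 27.25882911682129), 34.69515609741211), 394)
top yellow (((319.2384948730469, 217.90769958496094), (36.34217834472656, 20.837833404541016), 82.87498474121094), 644)
r,th 0.0873 46.28
```

```bash
python3 - <<'E'
import pickle,cv2,numpy as np
from scipy.spatial.transform import Rotation as R
d=pickle.load(open("c14.pkl","rb"));p=np.array([.4475,.232,.1115]);y=np.radians(6.5)
u=np.array([np.cos(y),np.sin(y),0]);ee=np.array([.5075,.2385,.1746])
out=[]
for n,(x0,y0,x1,y1) in(("side",(290,130,360,220)),("top",(290,180,350,250))):
    c=d[n];k=6;f=cv2.resize(c["frame"][y0:y1,x0:x1],None,fx=k,fy=k,interpolation=cv2.INTER_CUBIC)
    pr=lambda X:(lambda q:q[:2]/q[2])(c["K"]@(c["camera_from_world"]@np.r_[X,1])[:3])
    for th,col in((44,(0,255,0)),(46.3,(255,0,255))):
        t=np.radians(th);D=np.cos(t)*u+np.sin(t)*np.array([0,0,1])
        a=p+.12*D;b=p+.226*D
        A,B=[tuple(int(v) for v in (pr(X)-[x0,y0]+.5)*k) for X in(a,b)]
        cv2.line(f,A,B,col,1);cv2.circle(f,B,int(6e-3*496/(.9)*k),col,1);print(n,th,pr(b).round(1))
    out.append(cv2.copyMakeBorder(f,0,540-f.shape[0],0,0,cv2.BORDER_CONSTANT))
cv2.imwrite("pics/ann.png",np.hstack(out))
E
```

```text
side 44 [326.5 163.9]
side 46.3 [323.3 161.5]
top 44 [319.4 221.3]
top 46.3 [319.7 225.8]
```

View pics/ann.png

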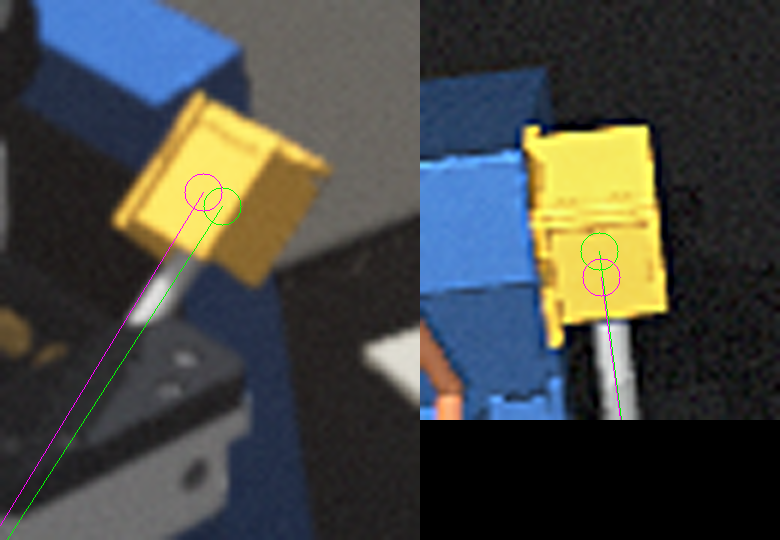

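```bash
cat > rod.py <<'E'
import pickle,cv2,numpy as np,sys
p=np.array([.4475,.232,.1115]);y=np.radians(6.5);nrm=np.array([-np.sin(y),np.cos(y),0]);u=np.array([np.cos(y),np.sin(y),0])
def rod(c,box):
    x0,y0,x1,y1=box;h=cv2.cvtColor(c["frame"][y0:y1,x0:x1],cv2.COLOR_BGR2HSV)
    m=((h[...,1]<60)&(h[...,2]>110)).astype(np.uint8)
    n,l,s,_=cv2.connectedComponentsWithStats(m);i=1+s[1:,4].argmax();q=np.argwhere(l==i)[:,::-1]+[x0,y0]
    M=c["camera_from_world"];Rm=M[:3,:3];o=-Rm.T@M[:3,3]
    D=(Rm.T@np.linalg.inv(c["K"])@np.c_[q,np.ones(len(q))].T).T
    W=o+D*(((p-o)@nrm)/(D@nrm))[:,None]
    ab=np.c_[(W-p)@u,W[:,2]-p[2]];mu=ab.mean(0);v=np.linalg.svd(ab-mu)[2][0]
    return len(q),q.mean(0).round(1),(mu*1000).round(1),"via pivot %.2f  own dir %.2f"%(np.degrees(np.arctan2(mu[1],mu[0])),np.degrees(np.arctan(v[1]/v[0])))
if __name__=="__main__":
    for k,b in(("c0",(295,195,345,242)),("c4",(313,165,345,200)),("c6",(310,170,328,188)),("c8",(310,170,328,188)),("c10",(308,170,328,188)),("c12",(308,170,328,188)),("c14",(308,170,326,186))):
        print(k,rod(pickle.load(open(k+".pkl","rb"))["side"],b))
E
python3 rod.py
```

```text
c0 (265, array([314.8, 218.7]), array([139.9,  66.7]), 'via pivot 25.51  own dir 24.17')
c4 (33, array([329.2, 181.7]), array([168.7, 123.3]), 'via pivot 36.16  own dir 30.91')
c6 (41, array([321.8, 179. ]), array([153.5, 134.4]), 'via pivot 41.19  own dir 34.96')
c8 (45, array([320.4, 178.8]), array([150.8, 135.9]), 'via pivot 42.03  own dir 32.01')
c10 (48, array([318.8, 178.9]), array([147.5, 137.1]), 'via pivot 42.91  own dir 36.12')
c12 (50, array([317.7, 178.4]), array([145.3, 138.8]), 'via pivot 43.69  own dir 34.25')
c14 (58, array([316.6, 178. ]), array([143.1, 140.5]), 'via pivot 44.47  own dir 35.42')
```

Rod follows the gripper; the image puts it nearer 44.5° than 46.3° (short visible segment, so roughly). Still no contact, so I keep stepping.

Request:
carry_out(commands="1 -0.03 0 0.03 0; 1 -0.05 0 0.055 0; 1 -0.05 0 0.055 0; 1 -0.05 0 0.055 0")

```text
time: 11.75
ee_pos: [0.5068, 0.2385, 0.175]
eef_rot: [0.706, 0.04, -0.706, 0.04]
contact_force: [5.1, 0.7, -1.0]
gripper_width: 0.158
```

```bash
python3 look.py c15
```

```text
[0.5069 0.2385 0.1751] [ 5.   0.2 -1.6] [ 0.11 -1.24  0.06] 14.4 11.85
side yellow (((325.6780700683594, 161.35400390625), (23.527341842651367, 27.13233757019043), 34.69515609741211), 394)
top yellow (((319.17694091796875, 217.9154052734375), (36.34217834472656, 20.71380043029785), 82.87498474121094), 644)
r,th 0.0872 46.79
```

Request:
carry_out(commands="1 -0.04 0 0.02 0; 1 -0.075 0 0.035 0; 1 -0.075 0 0.035 0; 1 -0.075 0 0.035 0")

```text
time: 12.25
ee_pos: [0.5064, 0.2384, 0.1754]
eef_rot: [-0.706, -0.04, 0.706, -0.04]
contact_force: [4.9, 0.9, -4.9]
gripper_width: 0.154
```

```bash
python3 look.py c16
```

```text
[0.5064 0.2384 0.1754] [ 5.8  0.8 -4.4] [ 0.18 -1.43  0.02] 14.5 12.35
side yellow (((325.3400573730469, 161.12001037597656), (22.705148696899414, 27.13233757019043), 34.69515609741211), 386)
top yellow (((319.14630126953125, 217.84716796875), (36.34502029418945, 20.419292449951172), 82.40535736083984), 641)
r,th 0.0871 47.13
```

Resistance rose from about 4.5 to 7 N: first contact. One small step to confirm.

Request:
carry_out(commands="1 -0.03 0 0.025 0; 1 -0.03 0 0.025 0; 1 -0.03 0 0.025 0")

```text
time: 12.65
ee_pos: [0.5064, 0.2384, 0.1754]
eef_rot: [0.706, 0.04, -0.706, 0.04]
contact_force: [6.6, 2.0, -6.8]
gripper_width: 0.152
```

```bash
python3 look.py c17; sed -i 's/c14",(308,170,326,186)/c17",(308,170,326,186)/' rod.py; python3 rod.py | tail -1
```

```text
[0.5064 0.2384 0.1754] [ 6.5  1.4 -6.7] [ 0.27 -1.63  0.04] 14.3 12.75
side yellow (((325.2860412597656, 161.19801330566406), (22.705148696899414, 26.942602157592773), 34.69515609741211), 391)
top yellow (((319.11541748046875, 217.923095703125), (36.34217834472656, 20.589765548706055), 82.87498474121094), 640)
r,th 0.0871 47.19
c17 (62, array([315.6, 177.5]), array([141.1, 142.1]), 'via pivot 45.18  own dir 38.67')
```

Contact confirmed (9.4 N, no further movement, hood unmoved). Easing the load off, then opening.

Request:
carry_out(commands="1 0.03 0 -0.03 0; 1 0.06 -0.02 -0.06 0; 1 0.06 -0.02 -0.06 0")

```text
time: 13.05
ee_pos: [0.5065, 0.2384, 0.1753]
eef_rot: [-0.706, -0.04, 0.706, -0.04]
contact_force: [4.5, -0.3, -1.3]
gripper_width: 0.156
```

```bash
python3 look.py c18
```

```text
[0.5065 0.2385 0.1753] [ 4.3 -0.4 -1.4] [-0.13 -1.09  0.01] 14.1 13.15
side yellow (((325.3400573730469, 161.12001037597656), (22.705148696899414, 27.13233757019043), 34.69515609741211), 394)
top yellow (((318.9923095703125, 217.9384765625), (36.34217834472656, 20.589765548706055), 82.87498474121094), 638)
r,th 0.0871 47.1
```

Request:
carry_out(commands="0.6 0 0 0 0; 0.5 0 0 0 0; 0 0 0 0 0; -0.5 0 0 0 0; -1 0 0 0 0; -1 0 0 0 0; -1 0 0 0 0; -1 0 0 0 0; -1 0 0 0 0; -1 0 0 0 0")

```text
time: 14.15
ee_pos: [0.5067, 0.2387, 0.1754]
eef_rot: [0.706, 0.04, -0.706, 0.04]
contact_force: [-0.1, -0.4, 0.7]
gripper_width: 0.897
```

```bash
python3 look.py c19; python3 - <<'E'
import pickle;from rod import rod
print(rod(pickle.load(open("c19.pkl","rb"))["side"],(308,170,326,186)))
E
```

```text
[0.5067 0.2387 0.1754] [-0.3 -0.1  0.4] [ 0.03  0.   -0.  ] 91.6 14.25
side yellow (((325.5702819824219, 161.57955932617188), (23.536697387695312, 27.708406448364258), 34.508522033691406), 398)
top yellow (((319.0580139160156, 217.99319458007812), (36.33762741088867, 20.68090057373047), 83.2901611328125), 641)
r,th 0.0874 47.01
(60, array([315.7, 177.5]), array([141.4, 142. ]), 'via pivot 45.12  own dir 34.79')
```

Released with no contact force and the rod unmoved. Now lifting out, up and to the front.

Request:
carry_out(commands="-1 -1 0 0 0; -1 -3 0 0.3 0; -1 -6 0 1 0; -1 -9 0 2 0; -1 -12 0 3 0; -1 -15 2 4 0; -1 -16 6 4.5 0; -1 -16 10 4.5 0; -1 -16 14 4.5 0; -1 -16 18 4.5 0; -1 -16 22 4.5 0; -1 -16 25 4.5 0")

```text
time: 15.45
ee_pos: [0.49, -0.0175, 0.3363]
eef_rot: [0.706, 0.039, -0.706, 0.039]
contact_force: [1.4, 0.5, -0.3]
gripper_width: 0.998
```

```bash
python3 look.py c20; python3 - <<'E'
import pickle,cv2,numpy as np;from rod import rod
d=pickle.load(open("c20.pkl","rb"))
print(rod(d["side"],(308,170,326,186)),rod(d["side"],(296,170,326,215)))
cv2.imwrite("pics/fin.png",np.hstack([cv2.resize(d["side"]["frame"][120:310,180:380],(474,450),interpolation=cv2.INTER_CUBIC),cv2.resize(d["top"]["frame"][180:340,240:350],(310,450),interpolation=cv2.INTER_CUBIC)]))
E
```

```text
[ 0.4901 -0.0199  0.3361] [ 0.3  0.5 -0. ] [-0.01  0.04 -0.05] 93.8 15.55
side yellow (((318.2000427246094, 168.6000213623047), (11.627553939819336, 1.7888542413711548), 26.56505012512207), 23)
top yellow (((319.11541748046875, 217.923095703125), (36.34217834472656, 20.589765548706055), 82.87498474121094), 641)
r,th 0.225 86.47
(72, array([314.8, 179. ]), array([139.6, 140.2]), 'via pivot 45.12  own dir 41.20') (208, array([307.2, 191.1]), array([124.7, 125.2]), 'via pivot 45.11  own dir 45.11')
```

View pics/fin.png

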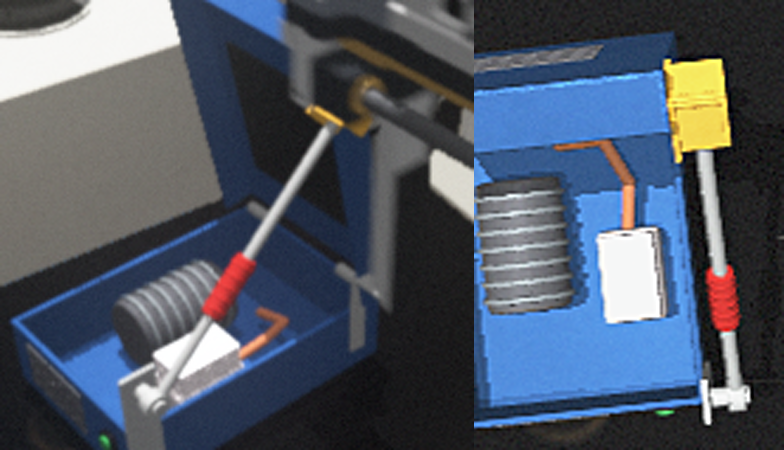

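```bash
python3 -c "
from plant import ctrl
print(ctrl.hand_in())"
```

```text
the job is handed in; nothing more can be done
None
```

I gripped the prop rod by its red sleeve, swung it from about 24° until its ball met the front plate of the yellow socket, then let go. I backed the arm clear and handed the job in at about 15.6 s.

**Contact:** Resistance at the sleeve rose from about 4.5 N to 9.4 N, and the last small step moved nothing. I eased the load off before opening the gripper.

**Last checks:**
- **Rod:** it stayed put after release, at about 45.1° in the side view both before and after the arm left.
- **Hood:** the yellow socket stayed in the same place, within pixel noise, in the top view throughout. The side view agreed up to release; in the last picture the gripper hid the socket from that camera.
- **Arm:** it was touching nothing at the end, with force readings near zero.

**Disagreement:** The rod angle worked out from the gripper's position read about 47°, against about 45° from the images and about 44° in the task. I put this down to errors in my pivot estimate and relied on the felt contact. The ball's seating inside the pocket could not be seen directly.

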